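Fit the thickness ring, handle and end cap to a rolling pin

TASK

Finish putting the adjustable rolling pin together: on its bare spindle fit the larger of the two thickness rings first, then the handle, then the end cap with its open end towards the handle. Push them home so that ring, handle and cap sit snug against the barrel and each other with no gaps, like the other end of the pin; leave the smaller ring in its rack.

Things in the scene. Friction and masses are not known exactly. Their poses are not given: they have to be found in the camera images.
- rolling_pin: Wooden rolling pin fixed level in a cradle. Origin on the worktop under the barrel's end face where the bare spindle starts; +x level out along the spindle, z up. Barrel 40 mm thick, x 0 to -130 mm, axis 75 mm up; its far end (to x = -288) already carries a ring, handle and cap as a model. Cradle: board 90 mm wide, 12 high, posts 56 wide, 81 high, all at x below 0; nothing under the spindle.
- spindle_root (a point): Point on the spindle's axis in the barrel's end face, 75 mm above the worktop; axes as the rolling pin's. Steel spindle 16 mm thick, 130 mm long, its last 8 mm tapering to 10 mm. All home: large ring's centre at x = 9 mm, handle's at 58, cap's at 128; released, each hangs 1.5 to 2.5 mm below the axis by its bore's play.
- spindle_tip (a point): Free end of the spindle, on its axis, 130 mm from spindle_root.
- large_ring: Larger thickness ring: flat grey plastic disc, 84 mm wide, 18 mm thick, 21 mm hole in the middle; about 0.09 kg. Origin at its centre, x along the hole (both faces alike). Stands on edge in a rack slot, hole level, centre 73 mm above the worktop; pinch its free upper part across the faces. A pinch reaching at most 20 mm down from its top passes over the barrel.
- small_ring: The smaller thickness ring, 60 mm in diameter, 18 mm thick, 21 mm hole, same grey plastic; origin at its centre, x along its axis. It stands in the other slot of the rack (which slot varies), centre about 59 mm above the worktop, and stays there.
- ring_rack: Fixed wooden rack, 150 mm (x) by 75 mm (y), on the worktop; origin under its centre, z up. Two slots at x = +35 and -35 mm in which the rings stand on two dowels, hole axes along the rack's x, between walls that reach up to 55 mm and leave 2 mm play each side.
- handle: Light wooden eight-sided tube, 80 mm long, 34 mm across the flats, with a 20 mm bore right through; about 0.08 kg. Origin at its centre, x along the bore (both ends alike). It lies on a flat on the worktop, centre 17 mm up, with two flats upright at its sides.
- end_cap: Brown wooden eight-sided cap, 60 mm long, 36 mm across flats; about 0.06 kg. Origin at its centre; +x to its closed, bevelled end, so the mouth of its 19 mm bore (36 mm deep) is at x = -30 mm. Lies on a flat, centre 18 mm up, two flats upright at its sides, mouth within 45 degrees of the way it faces when fitted. It slides on: only play, no thread or click.
Not all that is in view belongs to the job. Leave any blue, green or pink look-alike of the end_cap alone.

How it is judged (in metres and radians):
On the way, in this order (a step that is already met when the one before it is completed fails the run):
1. the large ring is threaded on the spindle (x of large_ring in the frame of spindle_root between 0.004 and 0.11 m and y of large_ring in the frame of spindle_root between -0.008 and 0.008 m and z of large_ring in the frame of spindle_root between -0.008 and 0.008 m and angle between the x axis of large_ring and the x axis of rolling_pin, either way round below 0.5 rad), for 0.2 s.
2. the handle is threaded on the spindle outside the ring (x of large_ring in the frame of spindle_root between 0.004 and 0.05 m and y of large_ring in the frame of spindle_root between -0.008 and 0.008 m and z of large_ring in the frame of spindle_root between -0.008 and 0.008 m and angle between the x axis of large_ring and the x axis of rolling_pin, either way round below 0.5 rad and x of handle in the frame of spindle_root between 0.04 and 0.1 m and y of handle in the frame of spindle_root between -0.008 and 0.008 m and z of handle in the frame of spindle_root between -0.008 and 0.008 m and angle between the x axis of handle and the x axis of rolling_pin, either way round below 0.3 rad), for 0.2 s.
3. the end cap is fitted over the spindle's end outside the handle (x of end_cap in the frame of spindle_root between 0.115 and 0.15 m and y of end_cap in the frame of spindle_root between -0.008 and 0.008 m and z of end_cap in the frame of spindle_root between -0.008 and 0.008 m and angle between the x axis of end_cap and the x axis of rolling_pin, either way round below 0.3 rad), for 0.1 s.
At the end, for the whole second after the job is handed in: Large ring, handle and end cap are on the spindle in that order, at rest and released, within 6 mm of its axis and in line with it (ring 0.15, handle 0.10, cap 0.12 rad); ring at most 4 mm, handle 6 mm and cap 8 mm short of fully home (all gaps together), the cap's mouth towards the handle (x of large_ring in the frame of spindle_root between 0.005 and 0.013 m and y of large_ring in the frame of spindle_root between -0.006 and 0.006 m and z of large_ring in the frame of spindle_root between -0.006 and 0.006 m and angle between the x axis of large_ring and the x axis of rolling_pin, either way round below 0.15 rad and x of handle in the frame of spindle_root between 0.053 and 0.064 m and y of handle in the frame of spindle_root between -0.006 and 0.006 m and z of handle in the frame of spindle_root between -0.006 and 0.006 m and angle between the x axis of handle and the x axis of rolling_pin, either way round below 0.1 rad and x of end_cap in the frame of spindle_root between 0.123 and 0.136 m and y of end_cap in the frame of spindle_root between -0.006 and 0.006 m and z of end_cap in the frame of spindle_root between -0.006 and 0.006 m and angle between the x axis of end_cap and the x axis of rolling_pin, either way round below 0.12 rad and x of spindle_root in the frame of end_cap below -0.1 m and linear speed of each of large_ring, handle, end_cap below 0.02 m/s); the robot touches nothing.
It fails at once if the small ring is taken out of its place in the rack (distance of small_ring from where it was at the start of the episode above 0.025 m).
It also fails if it takes over 72 s, if anything falls off the work surface, if the arm or the gripper's body presses on something with over 40 N, if the wrist force passes 120 N, or if a joint passes its speed limit or range.

ROBOT

A 6-joint arm with a two-finger parallel gripper is mounted at the origin on a cart in front of the work surface, level with it; the furniture and walls round the work are solid. World frame = base frame: x ahead of the robot, y to its left, z up, the work surface at z = 0. Lengths are in mm, angles in rad, forces in N, time in s.
With the tool pointing down it reaches from about 350 to 975 mm from the base axis. Payload 7.1 kg.
Tool frame: the origin (TCP) lies at the centre of the arm's flange, where the gripper is bolted on; the fingertips stand 182 mm ahead of it and the grasp point (between the pads) lies 163 mm ahead of it; z points along the fingers, y is the line along which they close (so a half turn about z gives the same grasp; the last joint's range is limited). The gripper opens to 88 mm and grips with 3 to 60 N. Pads are 20 mm wide; open, the fingers measure 115 mm over their backs; the gripper's body (75 mm by 178 mm) begins 61 mm behind the grasp point.
Start: joints at [-1.353, 0.423, 1.63, -0, 1.089, -0.019], TCP at [146.64, -607.539, 404.675] pointing down, gripper open.
Joint ranges: [-3, 3], [-0.9, 2.11], [0.09, 2.58], [-1.31, 4.45], [0.11, 2.69], [-2.54, 2.54]. Speed limits (rad/s): [2.39, 2.39, 3.01, 3.14, 3.14, 3.14].

INTERFACE

Orientations are given as a rotation vector (axis times angle).
In Python, from workcell import readout, get_image, ctrl gives the robot as it stands.
- The arm moves only by the tool step_arm, never from a script. Its argument "targets" is a list that holds one entry, the list of rows, each a list of 7 numbers: the shift along the world's x, y, z as a fraction of full scale, then the turn, a rotation vector about the world's x, y, z as a fraction of full scale, then the opening, from 0 (shut) to 1 (fully open). In form: [[[dx, dy, dz, wx, wy, wz, claw], ...]]. A call has exactly 5 rows; each row shifts and turns the commanded pose from where the row before left it; what a row does not reach is not made up. Full scale, the value 1, is 0.05 m for a shift and 4 degrees for a turn. A row lasts 1/8 s, in which the tool goes at most 62.5 mm and 10.7 degrees, less where a joint would pass 70% of its speed; a pose out of reach is approached as far as the arm can. A call with a number of a shift or a turn outside -1 to 1 is refused whole. A call with a gripper value outside its range is refused whole. The fingers move at their own pace and stop on an object; the grip force is fixed at half the most. Time passes only in rows, so rows that do not move let the fingers close, or fill a call up. It gives the time, the measured TCP pose, the force, the opening and the grip force at its end, in the units of the state.
- readout.get_obs(): the state, without advancing time (a new reading comes with each control period).
- get_image(name): name is "scene" or "top" or "wrist"; returns a dict with "pixels" (480x640x3 uint8, red, green, blue), "intrinsics" (3x3 intrinsics, pixels), "k1" (the pictures are not rectified: a ray, as slopes to the right and down, at radius r is drawn at 1 + k1 r^2 times it, then the intrinsics apply), "extrinsics" (4x4, takes a point from world to camera coordinates). Camera axes: x right, y down, z forward; pixel columns grow to the right and rows downward; lengths in mm; the calibration is good to about 2 mm. A picture is of the moment at which its call begins. There is no depth.
- ctrl.close_job(): hands the job in; it is judged then, once.
The state is a dict: "t": time; "qpos": joint angles; "qvel": joint speeds; "joint_torque": joint torques, N m; "ee_pos": TCP position; "orientation": TCP orientation; "ft_force": force on the tool from outside, world axes, zero at the start; "moment": the same for the moment, N m; "width": finger opening in mm; "grasp_force": force on a finger pad.
Only numpy, scipy, OpenCV 4.12 (cv2) and the standard library are available. Lean on these libraries where they do the work, as an engineer would, in place of code of your own. Each camera call takes 0.05 s, during which the arm holds its last target. There are 200 camera calls.

## Working session

There is one attempt and no reset: what is moved stays moved. The work goes in short steps, Python scripts to look and compute and a tool call to move; the robot and the scene stay as the last step left them, time stands still between calls to the robot, and variables do not carry over. Pictures are saved under pics/ and viewed, at most 15 in all, crops included, and the job is handed in when it is done.

Besides the shell and the picture viewer there is one more tool, called after "Emit:" as name(argument=value, ...), one argument or row to a line, values as JSON. step_arm: Moves the arm, as the interface text tells. Shift numbers are shares of 0.05 m and turn numbers shares of 4 degrees, none past 1 either way. Its arguments: {"type":"object","properties":{"targets":{"type":"array"}},"required":["targets"]}

```bash
mkdir -p pics; ls; cat > h.py <<'E'
import numpy as np, cv2
from workcell import readout, get_image, ctrl
def snap(n,f):
    d=get_image(n); cv2.imwrite(f'pics/{f}.png',d['pixels'][...,::-1]); 
    np.savez(f'pics/{f}.npz',K=d['intrinsics'],E=d['extrinsics'],k=d['k1']); return d
def ray(f,u,v):
    d=np.load(f'pics/{f}.npz');K,E,k=d['K'],d['E'],float(d['k'])
    s=cv2.undistortPoints(np.array([[[u,v]]],float),K,np.array([k,0,0,0,0.]))[0,0]
    R=E[:3,:3];return -R.T@E[:3,3], R.T@np.array([s[0],s[1],1])
def at(f,u,v,z):
    c,r=ray(f,u,v);return c+r*(z-c[2])/r[2]
def tri(f1,p1,f2,p2):
    A=[];b=[]
    for f,p in((f1,p1),(f2,p2)):
        c,r=ray(f,*p);r/=np.linalg.norm(r);P=np.eye(3)-np.outer(r,r);A.append(P);b.append(P@c)
    return np.linalg.lstsq(np.vstack(A),np.hstack(b),rcond=None)[0]
def proj(f,X):
    d=np.load(f'pics/{f}.npz');p=d['E'][:3,:3]@np.array(X,float)+d['E'][:3,3]
    s=p[:2]/p[2];s=s*(1+float(d['k'])*(s@s));return d['K'][:2,:2]@s+d['K'][:2,2]
E
python3 - <<'E'
from h import *
for n in('top','scene'):
    d=snap(n,n+'0');print(n,d['k1'],d['intrinsics'].tolist(),np.round(d['extrinsics'],2).tolist())
print(readout.get_obs())
E
```

```text
pics
top -0.15755249002059554 [[522.550928271425, 0.0, 325.2178358590402], [0.0, 522.550928271425, 238.54520539961234], [0.0, 0.0, 1.0]] [[0.01, -1.0, 0.02, -0.66], [-0.99, -0.01, -0.16, 475.55], [0.16, -0.02, -0.99, 1231.93], [0.0, 0.0, 0.0, 1.0]]
scene -0.21514999833289747 [[616.0108757324331, 0.0, 314.5517206383619], [0.0, 616.0108757324331, 236.862302971723], [0.0, 0.0, 1.0]] [[-0.67, -0.74, -0.01, 342.06], [-0.48, 0.45, -0.75, 293.82], [0.56, -0.5, -0.66, 1138.2], [0.0, 0.0, 0.0, 1.0]]
{'t': 0.1, 'qpos': array([-1.35302251e+00,  4.23774242e-01,  1.63063910e+00,  1.19776547e-05,
        1.08855791e+00, -1.90107315e-02]), 'qvel': array([ 0.00147487, -0.00221562, -0.00291905, -0.00062421, -0.00083693,
       -0.0012239 ]), 'joint_torque': array([ 3.66652603e-04, -5.45614564e+01, -2.74324787e+01,  6.46510581e-02,
        1.87982549e-02, -2.36925717e-05]), 'ee_pos': array([ 146.5751631 , -607.30315103,  403.9630831 ]), 'orientation': array([-3.11823872e+00, -3.70901181e-01,  1.98188547e-04]), 'ft_force': array([-0.4883515 , -0.22122294,  0.4161334 ]), 'moment': array([ 0.01253823, -0.03412884,  0.02226344]), 'grasp_force': 0.0, 'width': 88.02649895088273}
```

View pics/top0.png

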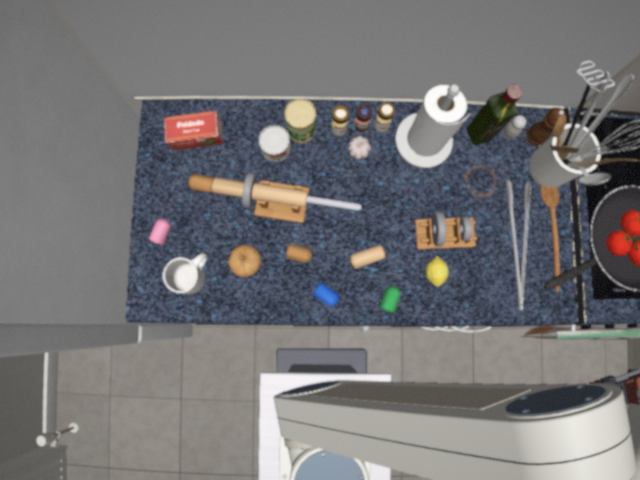

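View pics/scene0.png

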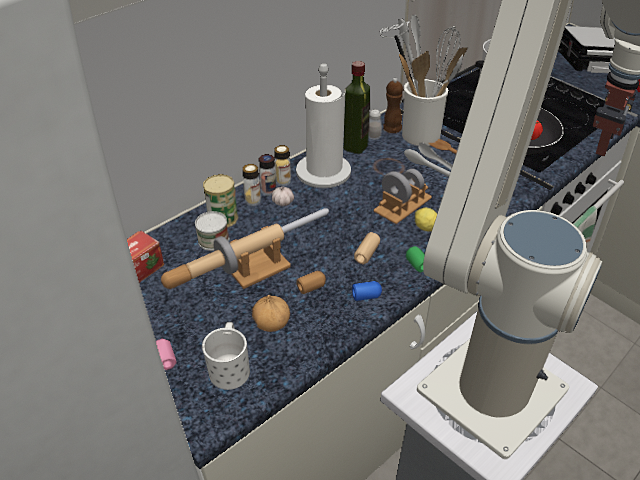

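Top view: the bare spindle runs from (307,199) to (359,207). What could be mistaken:
- **Rings:** large ring at (439,229), small ring at (467,229). The ring at (248,190) is already fitted.
- **Handle:** the tan tube at (368,257).
- **Cap:** brown at (299,254). The look-alikes are blue (326,295), green (391,299), pink (160,231), and the onion (245,260).

I'm choosing the left ring, the tan tube and the brown cap, and checking them in a crop.

```bash
python3 - <<'E'
import cv2
a=cv2.imread('pics/top0.png')[180:280,280:480];cv2.imwrite('pics/tc.png',cv2.resize(a,None,fx=4,fy=4,interpolation=cv2.INTER_CUBIC))
b=cv2.imread('pics/scene0.png')[160:300,240:440];cv2.imwrite('pics/sc.png',cv2.resize(b,None,fx=4,fy=4,interpolation=cv2.INTER_CUBIC))
E
```

```text
(no output)
```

View pics/tc.png

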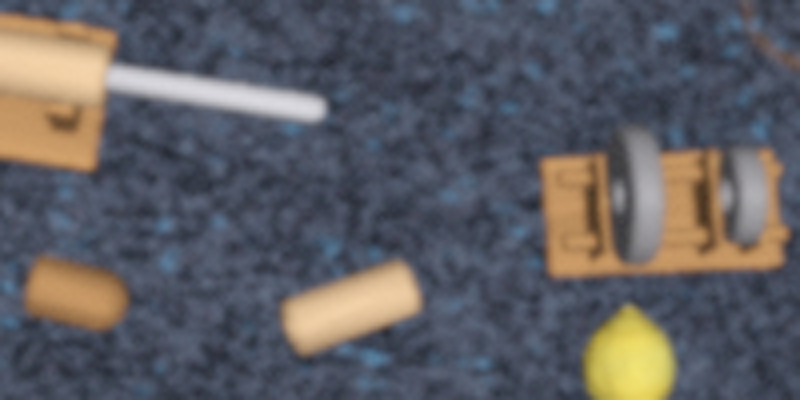

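View pics/sc.png

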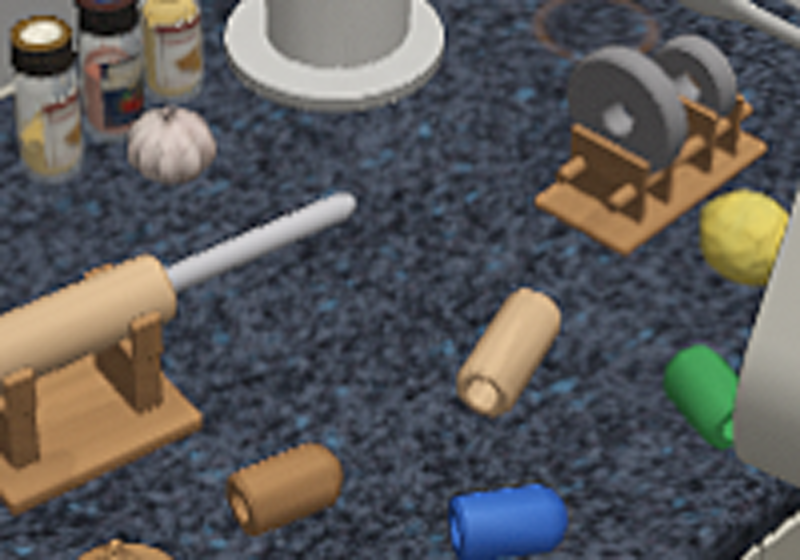

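```bash
cat >> h.py <<'E'
T=lambda u,v:((u+.5)/4-.5+280,(v+.5)/4-.5+180)
S=lambda u,v:((u+.5)/4-.5+240,(v+.5)/4-.5+160)
E
python3 - <<'E'
from h import *
r=np.round
tip=tri('top0',T(325,108),'scene0',S(352,203)); root=tri('top0',T(109,79),'scene0',S(172,281))
print('tip',r(tip),'root',r(root),np.linalg.norm(tip-root))
t75=at('top0',*T(325,108),75);r75=at('top0',*T(109,79),75);print(r(t75),r(r75),np.linalg.norm(t75-r75),np.degrees(np.arctan2(*(t75-r75)[[1,0]])))
a=at('top0',*T(289,326),20);b=at('top0',*T(417,283),20);print('handle',r((a+b)/2),np.linalg.norm(a-b),np.degrees(np.arctan2(*(b-a)[[1,0]])))
a=at('top0',*T(30,287),20);b=at('top0',*T(129,301),20);print('cap',r((a+b)/2),np.linalg.norm(a-b),np.degrees(np.arctan2(*(b-a)[[1,0]])))
c=[at('top0',*T(*p),z) for p,z in (((542,157),10),((776,149),10),((788,268),10),((550,278),10))]
print('rack',r(c),r(np.mean(c,0)),[np.linalg.norm(c[i]-c[i-1]) for i in range(4)],np.degrees(np.arctan2(*(c[1]-c[0])[[1,0]])),np.degrees(np.arctan2(*(c[2]-c[3])[[1,0]])))
# right edge of large ring top at mid
print('ringtop', r(at('top0',*T(652,195),115)), r(tri('top0',T(619,203),'scene0',S(617,121))))
print(r(proj('scene0',tip)),proj('scene0',t75),S(352,203))
E
```

```text
tip [547. -78.  76.] root [560.  49.  83.] 128.6187833590518
[548. -78.  75.] [564.  51.  75.] 129.95203834111126 -96.92100440072429
handle [ 437. -100.   20.] 83.6338009785443 -70.71474085727014
cap [441.  68.  20.] 61.306239098673444 -97.29715881647812
rack [[ 533. -221.   10.]
 [ 541. -372.   10.]
 [ 465. -378.   10.]
 [ 456. -225.   10.]] [ 499. -299.   10.] [np.float64(76.9040988735214), np.float64(151.72234686359565), np.float64(76.62150428342572), np.float64(153.0743080575028)] -87.01684109142235 -86.9079118085906
ringtop [ 491. -265.  115.] [ 494. -253.   75.]
[327. 210.] [327.17078018 210.57798678] (327.625, 210.375)
```

Cap mouth faces left, as it should; sizes agree (spindle 130, rack 151×77, handle about 80, cap 61). Moving above the large ring.

Emit:
step_arm(
  targets=[
    [[0.7,0.69,0,0,0,-0.27,1],[0.7,0.69,0,0,0,-0.27,1],[0.7,0.69,0,0,0,-0.27,1],[0.7,0.69,0,0,0,-0.27,1],[0.7,0.69,0,0,0,-0.27,1]],
  ],
)

```text
t: 0.72
ee_pos: [322.5, -433.7, 404.4]
orientation: [-3.133, -0.222, 0.0]
ft_force: [-0.5, -0.8, 0.0]
width: 87.5
grasp_force: 0.0
```

Emit:
step_arm(
  targets=[
    [[0.7,0.69,0,0,0,-0.27,1],[0.7,0.69,0,0,0,-0.27,1],[0.7,0.69,-0.4,0,0,-0.27,1],[0.7,0.69,-0.4,0,0,-0.27,1],[0.7,0.69,-0.4,0,0,-0.27,1]],
  ],
)

```text
t: 1.35
ee_pos: [497.6, -261.2, 344.0]
orientation: [3.141, 0.075, -0.0]
ft_force: [0.1, -0.7, 0.2]
width: 87.9
grasp_force: 0.0
```

```bash
python3 - <<'E'
from h import *
snap('wrist','w1');o=readout.get_obs();print(o['t'],o['ee_pos'],o['orientation'],o['qpos'])
for X in([497,-264,115],[500,-334,89]):print(proj('w1',X))
E
```

```text
1.4 [ 499.88824843 -257.86131098  341.58749824] [-3.13783634e+00 -7.64925934e-02  1.60398632e-03] [-0.49783529  0.414993    1.81564809  0.00244798  0.91324728  1.02271732]
[326.063738   266.19858675]
[434.80325647 252.13638546]
```

View pics/w1.png

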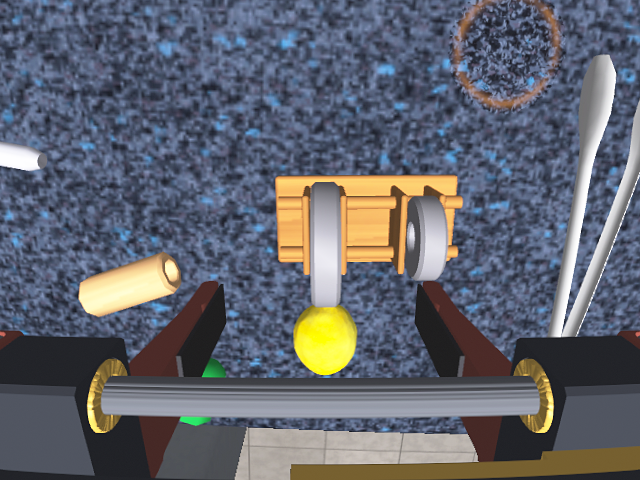

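```bash
python3 - <<'E'
from h import *
th=np.linspace(0,2*np.pi,181)
for cx in(493,497,501):
  for s in(-9,9):
    P=np.array([proj('w1',[cx+42*np.cos(t)+.052*s,-264-s*.9986,73+42*np.sin(t)]) for t in th]);print(cx,s,P[:,1].min(),P[:,1].max(),P[:,0].min(),P[:,0].max())
print(proj('w1',[548,-78,75]),np.round(at('w1',42,160,75)), np.round(at('w1',45,158,75)))
# handle ends top faces
print(np.round(at('w1',86,293,17)),np.round(at('w1',172,271,17)))
o=readout.get_obs();print(o['t'],o['ee_pos'],o['orientation'])
E
```

```text
493 -9 187.54562942433608 312.474069510314 308.6458383386837 314.4327863455851
493 9 187.43753441352249 312.3663010322535 333.9313721748873 343.4522814625754
497 -9 181.54857742789162 307.0154504706357 308.8863946744861 314.69041855996784
497 9 181.4403023962085 306.90703844505595 334.2407026249088 343.8938175956555
501 -9 175.49148226872865 301.52271742196217 309.1284114312523 314.9515319058481
501 9 175.3836757532029 301.4130252739189 334.5522814817061 344.33886810142224
[ 43.12947431 157.09537563] [546. -77.  75.] [547. -79.  75.]
[424. -57.  17.] [ 449. -136.   17.]
1.4 [ 499.88824843 -257.86131098  341.58749824] [-3.13783634e+00 -7.64925934e-02  1.60398632e-03]
```

Emit:
step_arm(
  targets=[
    [[0,-0.03,-0.33,0,0,0,0.5],[0,0,-0.33,0,0,0,0.5],[0,0,-0.33,0,0,0,0.5],[0,0,-0.33,0,0,0,0.5],[0,0,0,0,0,0,0.5]],
  ],
)

```text
t: 2.02
ee_pos: [495.9, -264.2, 277.1]
orientation: [-3.139, -0.074, 0.004]
ft_force: [0.5, 0.5, -0.0]
width: 45.0
grasp_force: 0.0
```

Emit:
step_arm(
  targets=[
    [[0,0,0,0,0,0,0.5],[0,0,0,0,0,0,0],[0,0,0,0,0,0,0],[0,0,0,0,0,0,0],[0,0,0,0,0,0,0]],
  ],
)

```text
t: 2.65
ee_pos: [496.8, -264.0, 279.0]
orientation: [3.141, 0.076, 0.001]
ft_force: [1.1, 0.6, 1.6]
width: 17.9
grasp_force: 30.0
```

```bash
python3 - <<'E'
from h import *
o=readout.get_obs();print(o)
E
```

```text
{'t': 2.65, 'qpos': array([-5.09691057e-01,  5.08607377e-01,  1.84732672e+00,  1.14666538e-04,
        7.85185331e-01,  1.01266792e+00]), 'qvel': array([-0.00017315,  0.00079193, -0.00168625,  0.00011649,  0.00074202,
       -0.00172018]), 'joint_torque': array([-1.83038441e-01, -5.09783149e+01, -1.96814507e+01, -4.21432138e-02,
       -1.76383350e-01,  4.70318366e-03]), 'ee_pos': array([ 496.76865487, -264.02577295,  278.97896395]), 'orientation': array([3.14050338e+00, 7.59463148e-02, 7.04661660e-04]), 'ft_force': array([1.12611484, 0.6263348 , 1.64774804]), 'moment': array([0.11223672, 0.0390975 , 0.04244395]), 'grasp_force': 29.97591208666563, 'width': 17.90279840930313}
```

Emit:
step_arm(
  targets=[
    [[0,0,0.6,0,0,0,0],[0,0,0.6,0,0,0,0],[0.23,0.73,0,0,0,-0.61,0],[0.23,0.73,0,0,0,-0.61,0],[0.23,0.73,0,0,0,-0.61,0]],
  ],
)

```text
t: 3.28
ee_pos: [531.2, -153.5, 338.7]
orientation: [3.139, -0.128, -0.0]
ft_force: [-0.0, -0.8, -0.9]
width: 17.7
grasp_force: 30.0
```

Emit:
step_arm(
  targets=[
    [[0.23,0.74,0,0,0,-0.61,0],[0,0,-0.58,0,0,0,0],[0,0,-0.57,0,0,0,0],[0,0,0,0,0,0,0],[0,0,0,0,0,0,0]],
  ],
)

```text
t: 3.9
ee_pos: [542.9, -117.7, 281.8]
orientation: [3.136, -0.192, 0.001]
ft_force: [-0.2, -1.3, -1.7]
width: 17.9
grasp_force: 30.0
```

```bash
python3 - <<'E'
from h import *
for n in('wrist','top','scene'):snap(n,n[0]+'2')
o=readout.get_obs();print(o['ee_pos'],o['orientation'],o['width'])
tip=[547.5,-78,75]
for n in('w2','t2','s2'):print(n,proj(n,tip),proj(n,[564,51,75]),proj(n,[542.5,-117.7,75]))
a=cv2.imread('pics/w2.png');b=cv2.resize(cv2.imread('pics/s2.png')[160:280,260:420],None,fx=4,fy=4,interpolation=2)
a=cv2.resize(a[60:360,40:440],None,fx=1,fy=1)
c=np.zeros((480,800+240,3),np.uint8)[:, :1040]
cv2.imwrite('pics/w2c.png',cv2.imread('pics/w2.png'));cv2.imwrite('pics/s2c.png',b)
E
```

```text
[ 543.06265995 -117.79168326  282.35648074] [ 3.13538443 -0.19199069  0.00316874] 17.31834400106518
w2 [244.21496433 280.63721638] [  6.78598559 277.89334194] [321.13069257 280.9524029 ]
t2 [360.8223731  206.76879548] [306.82784733 199.17513627] [377.40409917 209.09442187]
s2 [327.2354278  210.67033904] [280.27296408 231.89756583] [340.92699041 204.46800652]
```

View pics/w2.png

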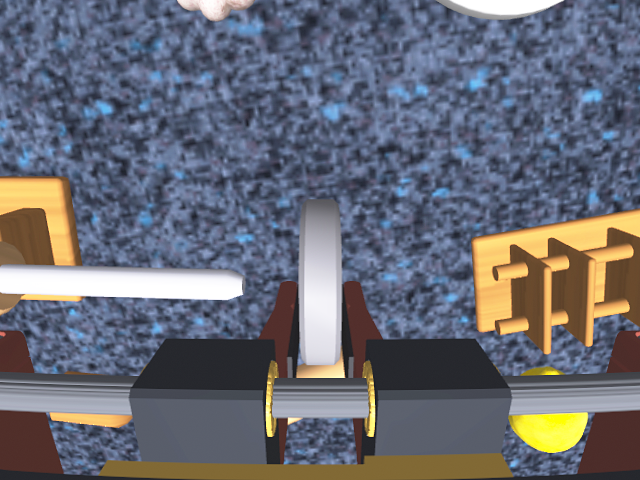

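```bash
python3 - <<'E'
from h import *
g=cv2.imread('pics/w2.png')
h=cv2.cvtColor(g,cv2.COLOR_BGR2HSV)
m=(h[...,1]<60)&(h[...,2]>110)
for u in(60,120,180,225,235,310,320,330):
    lo,hi=(250,315) if u<300 else (190,380)
    v=np.where(m[lo:hi,u])[0]+lo;print(u,v.min(),v.max(),(v.min()+v.max())/2)
th=np.linspace(0,2*np.pi,181);d=np.array([-.1223,-.9925,0]);l=np.array([.9925,-.1223,0])
for off in(-3,0,3):
  c=np.array([543.06,-117.79,76])+l*off
  for s in(-9,9):
    P=np.array([proj('w2',c+d*s+42*(l*np.cos(t)+[0,0,np.sin(t)])) for t in th]);print(off,s,P.min(0),P.max(0))
# spindle axis predicted (silhouette edges) 
for t in(0,60,120):
  p=np.array([564,51,75.])+d*t;print(t,[np.round(proj('w2',p+l*k),1) for k in(8,0,-8)])
print(np.linalg.inv(np.load('pics/w2.npz')['E'])[:3,3])
E
```

```text
60 266 294 280.0
120 267 296 281.5
180 268 298 283.0
225 269 307 288.0
235 271 297 284.0
310 207 364 285.5
320 208 364 286.0
330 209 364 286.5
-3 -9 [299.57799945 204.72073667] [306.59997387 370.75551474]
-3 9 [335.34106478 204.73564491] [343.36845905 370.76676701]
0 -9 [299.46369658 198.90688657] [306.55229258 365.50612486]
0 9 [335.39962482 198.92212245] [343.50512653 365.51751131]
3 -9 [299.34881492 193.00741104] [306.50446925 360.22973063]
3 9 [335.45837738 193.02286124] [343.64252071 360.24130184]
0 [array([  3.4, 264. ]), array([  6.8, 277.9]), array([ 10.2, 291.5])]
60 [array([110.2, 264.7]), array([112.6, 278.9]), array([114.9, 292.8])]
120 [array([223.8, 265.1]), array([224.9, 279.5]), array([226.1, 293.6])]
[ 621.13566083 -126.7963582   262.40568085]
```

View pics/s2c.png

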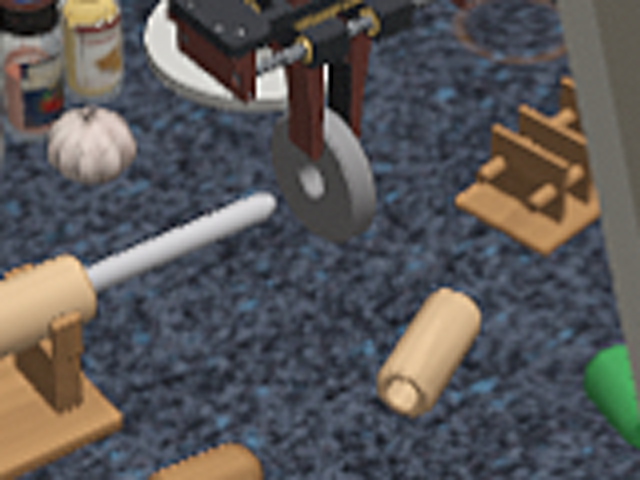

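Wrist and scene agree: the ring is held square, and the spindle tip sits about 2 to 3 mm nearer the robot than the first estimate. I'll correct for that and thread gently.

Emit:
step_arm(
  targets=[
    [[-0.056,0,-0.014,0,0,-0.22,0],[0,0,0,0,0,0,0],[0.055,0.396,0,0,0,0,0],[0.028,0.198,0,0,0,0,0],[0.028,0.198,0,0,0,0,0]],
  ],
)

```text
t: 4.68
ee_pos: [545.5, -76.8, 280.5]
orientation: [-3.134, 0.214, 0.0]
ft_force: [0.3, -0.0, -1.7]
width: 17.7
grasp_force: 30.0
```

Emit:
step_arm(
  targets=[
    [[0.028,0.198,0,0,0,0,0],[0.028,0.198,0,0,0,0,0],[0,0,0,0,0,0,0],[0,0,0,0,0,0,0],[0,0,0,0,0,0,0]],
  ],
)

```text
t: 5.3
ee_pos: [548.2, -58.5, 280.5]
orientation: [3.134, -0.216, 0.0]
ft_force: [0.0, 0.8, -1.8]
width: 17.7
grasp_force: 30.0
```

```bash
python3 - <<'E'
from h import *
for n in('wrist','scene'):snap(n,n[0]+'3')
o=readout.get_obs();print(o['ee_pos'],o['orientation'],o['width'],o['ft_force'],o['moment'])
a=cv2.resize(cv2.imread('pics/w3.png'),(480,360));b=cv2.resize(cv2.imread('pics/s3.png')[170:260,270:350],None,fx=4,fy=4,interpolation=2)
cv2.imwrite('pics/c3.png',np.hstack([a,b]))
E
```

```text
[548.1481449  -58.46075183 280.48159607] [ 3.13410082e+00 -2.16483574e-01 -2.08324985e-05] 17.63254165065426 [ 0.83344679 -0.20583085 -1.11449266] [ 0.0667126  -0.01946933  0.01759063]
```

View pics/c3.png

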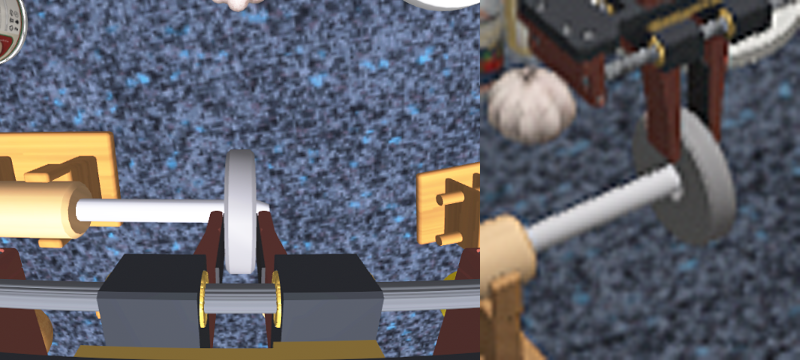

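The ring is on the spindle with no contact force. Sliding it home.

Emit:
step_arm(
  targets=[
    [[0.066,0.47,0,0,0,0,0],[0.066,0.47,0,0,0,0,0],[0.066,0.47,0,0,0,0,0],[0.053,0.38,0,0,0,0,0],[0,0,0,0,0,0,0]],
  ],
)

```text
t: 6.02
ee_pos: [560.9, 32.2, 280.5]
orientation: [3.134, -0.213, 0.0]
ft_force: [-0.2, 0.0, -1.4]
width: 17.7
grasp_force: 30.0
```

Emit:
step_arm(
  targets=[
    [[0.011,0.08,0,0,0,0,0],[0.011,0.08,0,0,0,0,0],[0,0,0,0,0,0,0],[0,0,0,0,0,0,0],[0,0,0,0,0,0,0]],
  ],
)

```text
t: 6.65
ee_pos: [561.8, 39.2, 280.5]
orientation: [3.134, -0.216, -0.0]
ft_force: [0.4, -0.3, -0.8]
width: 17.6
grasp_force: 30.0
```

Emit:
step_arm(
  targets=[
    [[0.005,0.04,0,0,0,0,0],[0,0.02,0,0,0,0,0],[0,0.02,0,0,0,0,0],[0,0,0,0,0,0,0],[0,0,0,0,0,0,0]],
  ],
)

```text
t: 7.28
ee_pos: [562.1, 42.6, 280.5]
orientation: [3.133, -0.215, 0.0]
ft_force: [-0.2, -6.4, -0.3]
width: 17.7
grasp_force: 30.0
```

The ring is home, with 6 N contact against the barrel. Releasing it, rising, and swinging to the handle.

Emit:
step_arm(
  targets=[
    [[0,-0.02,0,0,0,0,0.2],[0,0,0,0,0,0,0.45],[0,0,0,0,0,0,0.45],[0,0,0.5,0,0,0,0.45],[0,0,0.8,0,0,0,0.45]],
  ],
)

```text
t: 7.9
ee_pos: [561.6, 42.6, 345.1]
orientation: [3.134, -0.215, -0.005]
ft_force: [1.1, -0.0, 0.4]
width: 39.3
grasp_force: 0.0
```

Emit:
step_arm(
  targets=[
    [[-0.1,-0.11,0.5,0,0,1,0.8],[-0.1,-0.11,0,0,0,1,0.8],[-0.1,-0.11,0,0,0,1,0.8],[-0.1,-0.11,0,0,0,1,0.8],[-0.1,-0.11,0,0,0,1,0.8]],
  ],
)

```text
t: 8.52
ee_pos: [536.9, 14.9, 370.6]
orientation: [-3.123, -0.336, -0.0]
ft_force: [-0.5, 0.8, 0.7]
width: 70.0
grasp_force: 0.0
```

Emit:
step_arm(
  targets=[
    [[-0.1,-0.11,0,0,0,1,0.8],[-0.1,-0.11,0,0,0,1,0.8],[-0.1,-0.11,0,0,0,1,0.8],[-0.1,-0.11,0,0,0,1,0.8],[-0.1,-0.11,0,0,0,1,0.8]],
  ],
)

```text
t: 9.15
ee_pos: [511.9, -12.6, 370.6]
orientation: [-3.018, -0.873, -0.0]
ft_force: [-0.5, 0.5, 1.1]
width: 70.2
grasp_force: 0.0
```

Emit:
step_arm(
  targets=[
    [[-0.1,-0.11,0,0,0,1,0.8],[-0.1,-0.11,0,0,0,1,0.8],[-0.1,-0.11,0,0,0,1,0.8],[-0.1,-0.11,0,0,0,1,0.8],[-0.1,-0.11,0,0,0,1,0.8]],
  ],
)

```text
t: 9.78
ee_pos: [486.9, -40.1, 370.6]
orientation: [-2.82, -1.384, -0.0]
ft_force: [0.3, -0.3, 0.1]
width: 70.3
grasp_force: 0.0
```

Emit:
step_arm(
  targets=[
    [[-0.1,-0.11,0,0,0,1,0.8],[-0.1,-0.11,0,0,0,1,0.8],[-0.1,-0.11,0,0,0,1,0.8],[-0.1,-0.11,0,0,0,1,0.8],[-0.1,-0.11,0,0,0,1,0.8]],
  ],
)

```text
t: 10.4
ee_pos: [462.0, -67.6, 370.6]
orientation: [2.537, 1.853, 0.001]
ft_force: [0.0, -0.0, -0.4]
width: 70.2
grasp_force: 0.0
```

Emit:
step_arm(
  targets=[
    [[-0.1,-0.11,0,0,0,1,0.8],[-0.1,-0.12,0,0,0,1,0.8],[-0.1,-0.12,0,0,0,1,0.8],[-0.1,-0.12,0,0,0,1,0.8],[-0.1,-0.12,0,0,0,1,0.8]],
  ],
)

```text
t: 11.02
ee_pos: [437.0, -97.1, 370.6]
orientation: [2.177, 2.265, 0.001]
ft_force: [-0.6, 0.1, 0.1]
width: 70.3
grasp_force: 0.0
```

Emit:
step_arm(
  targets=[
    [[0,0,-0.8,0,0,1,0.8],[0,0,-0.8,0,0,1,0.8],[0,0,0,0,0,1,0.8],[0,0,0,0,0,1,0.8],[0,0,0,0,0,0,0.8]],
  ],
)

```text
t: 11.65
ee_pos: [437.2, -97.0, 290.5]
orientation: [-1.844, -2.543, -0.0]
ft_force: [-0.2, -0.2, -0.0]
width: 70.3
grasp_force: 0.0
```

```bash
python3 - <<'E'
from h import *
for n in('wrist','scene','top'):snap(n,n[0]+'4')
o=readout.get_obs();print(o['t'],o['ee_pos'],o['orientation'],o['width'],o['ft_force'],o['qpos'])
a=cv2.resize(cv2.imread('pics/w4.png'),(480,360));b=cv2.resize(cv2.imread('pics/s4.png')[170:260,270:350],None,fx=4,fy=4,interpolation=2)
cv2.imwrite('pics/c4.png',np.hstack([a,b]))
E
```

```text
11.8 [437.17150583 -97.07085031 290.64858245] [1.84493918e+00 2.54232220e+00 3.27264498e-04] 70.52783467949124 [-0.68515305  1.28326972 -0.50222572] [-2.45088898e-01  3.56097359e-01  2.08978637e+00  7.89393422e-05
  6.95276531e-01 -5.60424484e-01]
```

View pics/c4.png

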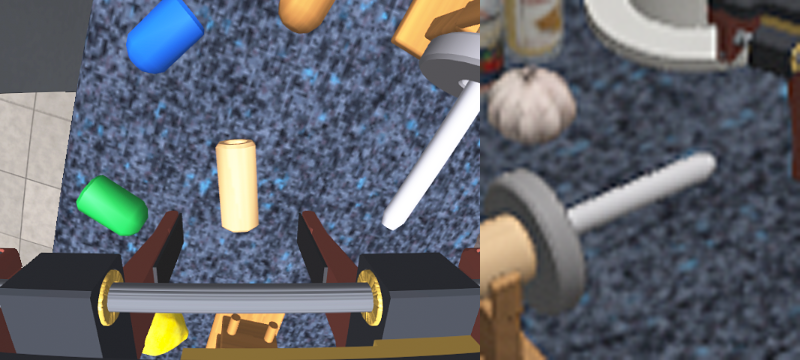

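The ring hangs against the barrel. The handle lies between the fingers, from about (315,191) to (320,304) in the full image, tilted slightly. Fitting its pose.

```bash
python3 - <<'E'
from h import *
g=cv2.imread('pics/w4.png');h=cv2.cvtColor(g,cv2.COLOR_BGR2HSV)
m=((h[...,0]<25)&(h[...,1]>40)&(h[...,2]>130)).astype(np.uint8)
m[:,:270]=0;m[:,360:]=0;m[:170]=0;m[330:]=0
ys,xs=np.where(m);print(len(xs),ys.min(),ys.max())
P=[]
for v in(205,225,245,265,285):
    x=np.where(m[v])[0];a=at('w4',x.min(),v,24);b=at('w4',x.max()+1,v,24);P.append((a+b)/2);print(v,x.min(),x.max(),np.linalg.norm(a-b),np.round(P[-1],1))
P=np.array(P);d=P[-1]-P[0];print(np.degrees(np.arctan2(d[1],d[0])))
x=np.where(m[200:300].any(0))[0]
# ends: top face flat edge at z=34
for f,z in((ys.min(),17),(ys.max(),17)):
    x=np.where(m[f])[0];print(f,x.mean(),np.round(at('w4',x.mean(),f,z),1),np.round(at('w4',x.mean(),f,34),1))
for z in(0,34):
  for s in(-40,40):
    dd=-d/np.linalg.norm(d);print(z,s,proj('w4',np.array([436.5,-98,z])+s*dd))
E
```

```text
2514 185 309
205 288 340 34.19077811906178 [424.1 -70.6  24. ]
225 290 341 34.04725213762402 [429.2 -83.   24. ]
245 291 342 34.57548249249426 [434.  -95.9  24. ]
265 293 343 34.455576863982074 [ 439.4 -109.    24. ]
285 294 344 35.030248282303376 [ 444.6 -122.8   24. ]
-68.61826649964021
185 322.5 [425.4 -57.7  17. ] [424.5 -55.2  34. ]
309 318.0 [ 450.3 -143.8   17. ] [ 447.7 -135.6   34. ]
0 -40 [322.59640885 289.2300643 ]
0 40 [316.24419543 183.76602739]
34 -40 [322.93332524 309.98559561]
34 40 [315.75006708 192.21876923]
```

Emit:
step_arm(
  targets=[
    [[-0.044,-0.02,-0.53,0,0,0.62,0.8],[0,0,-0.53,0,0,0,0.8],[0,0,-0.53,0,0,0,0.8],[0,0,-0.52,0,0,0,0.8],[0,0,0,0,0,0,0.8]],
  ],
)

```text
t: 12.42
ee_pos: [434.8, -98.1, 183.9]
orientation: [-1.788, -2.581, 0.001]
ft_force: [0.6, -0.2, 0.1]
width: 70.7
grasp_force: 0.0
```

Emit:
step_arm(
  targets=[
    [[0,0,0,0,0,0,0.3],[0,0,0,0,0,0,0],[0,0,0,0,0,0,0],[0,0,0,0,0,0,0],[0,0,0,0,0,0,0]],
  ],
)

```text
t: 13.05
ee_pos: [435.0, -98.1, 185.3]
orientation: [1.788, 2.583, 0.0]
ft_force: [-1.2, 0.5, 5.9]
width: 33.8
grasp_force: 30.0
```

Handle gripped across its flats, width 33.8. Moving to a point just beyond the spindle tip.

Emit:
step_arm(
  targets=[
    [[0,0,0.58,0,0,0,0],[0,0,0.58,0,0,-1,0],[0.34,-0.14,0,0,0,-1,0],[0.34,-0.14,0,0,0,-1,0],[0.34,-0.14,0,0,0,-1,0]],
  ],
)

```text
t: 13.68
ee_pos: [486.2, -119.3, 243.0]
orientation: [-2.133, -2.307, 0.0]
ft_force: [0.2, -0.4, -0.7]
width: 34.3
grasp_force: 30.0
```

Emit:
step_arm(
  targets=[
    [[0.34,-0.15,0,0,0,-1,0],[0.34,-0.15,0,0,0,-1,0],[0.335,-0.15,0,0,0,-1,0],[0,0,0,0,0,-0.12,0],[0,0,0,0,0,0,0]],
  ],
)

```text
t: 14.3
ee_pos: [535.7, -141.3, 242.6]
orientation: [-2.366, -2.064, 0.001]
ft_force: [-1.2, -0.0, -1.4]
width: 34.1
grasp_force: 30.0
```

```bash
python3 - <<'E'
from h import *
for n in('wrist','scene','top'):snap(n,n[0]+'5')
o=readout.get_obs();print(o['t'],o['ee_pos'],o['orientation'],o['width'],o['ft_force'],o['qpos'])
a=cv2.imread('pics/w5.png')[60:420,150:510];b=cv2.resize(cv2.imread('pics/s5.png')[170:260,270:380],None,fx=4,fy=4,interpolation=2)
cv2.imwrite('pics/c5.png',np.hstack([a,b]))
for n in('w5','s5'):print(proj(n,[545.6,-77.3,75]),proj(n,o['ee_pos']-[0,0,168]+40*np.array([.137,.99,0])),proj(n,[563.3,51.5,75]))
E
```

```text
14.45 [ 535.91825341 -141.34138291  242.86133474] [-2.36729209e+00 -2.06410144e+00  8.32720393e-04] 34.05408838335766 [ 0.40381725  0.2369526  -0.25033681] [-2.79334841e-01  5.58994946e-01  1.87664392e+00 -1.73739939e-05
  7.06912335e-01 -1.42696939e-01]
[326.33265897 164.86774013] [323.90706209 228.38777716] [ 327.66511045 -244.19775432]
[327.57693726 211.17170215] [336.38466969 207.5905078 ] [280.30302317 232.14578981]
```

View pics/c5.png

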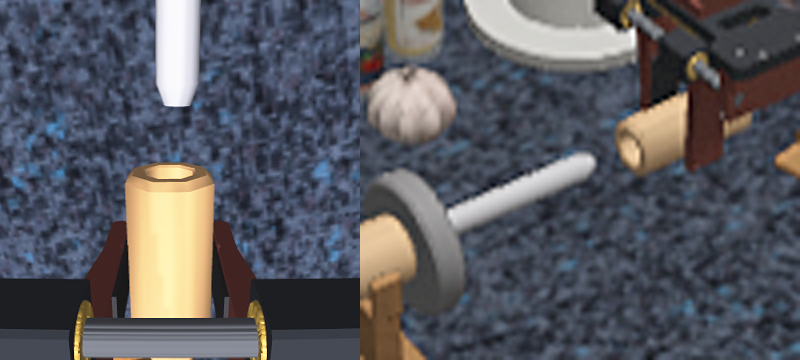

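```bash
python3 - <<'E'
from h import *
g=cv2.imread('pics/w5.png');h=cv2.cvtColor(g,cv2.COLOR_BGR2HSV)
wood=(h[...,0]<25)&(h[...,1]>50)&(h[...,2]>120);wh=(h[...,1]<40)&(h[...,2]>150)
def line(m,vs,lo,hi,z):
    P=[]
    for v in vs:
        x=np.where(m[v,lo:hi])[0]+lo;a=at('w5',x.min()-.5,v,z);b=at('w5',x.max()+.5,v,z);P.append((a+b)/2);print(v,x.min(),x.max(),np.round(P[-1],1),round(np.linalg.norm(a-b),1))
    d=P[0]-P[-1];print(np.degrees(np.arctan2(-d[1],-d[0])))
line(wh,(25,50,75,100,125,145),290,360,75)
line(wood,(245,260,275,300,320,340,360),260,390,82)
E
```

```text
25 306 349 [552.4 -29.6  75. ] 15.2
50 306 348 [551.1 -37.6  75. ] 15.1
75 306 348 [550.  -45.8  75. ] 15.3
100 306 347 [548.7 -54.3  75. ] 15.2
125 306 347 [547.6 -62.9  75. ] 15.4
145 307 346 [546.6 -70.1  75. ] 14.8
-98.06405007656701
245 275 363 [ 538.9 -106.    82. ] 33.8
260 276 363 [ 538.2 -112.1   82. ] 33.8
275 276 362 [ 537.2 -118.2   82. ] 33.9
300 277 362 [ 535.9 -128.8   82. ] 34.2
320 279 361 [ 534.9 -137.6   82. ] 33.6
340 279 360 [ 533.5 -146.8   82. ] 33.8
360 280 360 [ 532.4 -156.3   82. ] 34.0
-97.37820327327536
```

Emit:
step_arm(
  targets=[
    [[0.044,0,0.01,0,0,-0.17,0],[0,0,0,0,0,0,0],[0.042,0.297,0,0,0,0,0],[0.021,0.15,0,0,0,0,0],[0.021,0.15,0,0,0,0,0]],
  ],
)

```text
t: 15.08
ee_pos: [543.1, -110.9, 243.4]
orientation: [-2.38, -2.05, 0.0]
ft_force: [-1.1, 0.3, -0.9]
width: 33.8
grasp_force: 30.0
```

Emit:
step_arm(
  targets=[
    [[0.021,0.15,0,0,0,0,0],[0.021,0.15,0,0,0,0,0],[0,0,0,0,0,0,0],[0,0,0,0,0,0,0],[0,0,0,0,0,0,0]],
  ],
)

```text
t: 15.7
ee_pos: [545.1, -97.0, 243.5]
orientation: [2.381, 2.049, -0.0]
ft_force: [-0.2, 0.9, -1.0]
width: 33.4
grasp_force: 30.0
```

No contact force, with about 20 mm threaded. Sliding on.

Emit:
step_arm(
  targets=[
    [[0.056,0.4,0,0,0,0,0],[0.056,0.4,0,0,0,0,0],[0.056,0.4,0,0,0,0,0],[0.042,0.3,0,0,0,0,0],[0,0,0,0,0,0,0]],
  ],
)

```text
t: 16.32
ee_pos: [555.8, -20.3, 243.5]
orientation: [2.378, 2.052, 0.0]
ft_force: [0.7, 0.7, -0.9]
width: 34.0
grasp_force: 30.0
```

Emit:
step_arm(
  targets=[
    [[0.014,0.1,0,0,0,0,0],[0.007,0.05,0,0,0,0,0],[0.007,0.05,0,0,0,0,0],[0,0,0,0,0,0,0],[0,0,0,0,0,0,0]],
  ],
)

```text
t: 16.95
ee_pos: [557.0, -11.9, 243.5]
orientation: [2.381, 2.049, -0.0]
ft_force: [-0.4, 0.3, -0.5]
width: 33.7
grasp_force: 30.0
```

Emit:
step_arm(
  targets=[
    [[0.008,0.06,0,0,0,0,0],[0.005,0.04,0,0,0,0,0],[0,0,0,0,0,0,0],[0,0,0,0,0,0,0],[0,0,0,0,0,0,0]],
  ],
)

```text
t: 17.58
ee_pos: [557.7, -6.8, 243.5]
orientation: [2.381, 2.05, 0.0]
ft_force: [0.2, 0.1, -1.5]
width: 33.7
grasp_force: 30.0
```

Emit:
step_arm(
  targets=[
    [[0.004,0.03,0,0,0,0,0],[0.004,0.03,0,0,0,0,0],[0,0.02,0,0,0,0,0],[0,0,0,0,0,0,0],[0,0,0,0,0,0,0]],
  ],
)

```text
t: 18.2
ee_pos: [558.0, -4.4, 243.5]
orientation: [2.379, 2.049, -0.003]
ft_force: [-2.1, -14.1, 0.1]
width: 33.5
grasp_force: 29.9
```

The handle is home, with 14 N contact. With the cap at (441,68), the gripper body (178 wide) would hit the fitted ring, whose edge is at x≈520. So I'll grasp with the hand 20 mm off centre and let the closing finger draw the cap across.

Emit:
step_arm(
  targets=[
    [[0,-0.03,0,0,0,0,0.2],[0,0,0,0,0,0,0.6],[0,0,0,0,0,0,0.6],[0,0,0.5,0,0,0,0.6],[0,0,0.75,0,0,0,0.6]],
  ],
)

```text
t: 18.82
ee_pos: [557.7, -3.9, 305.7]
orientation: [-2.379, -2.049, 0.003]
ft_force: [0.7, 0.2, 1.0]
width: 52.7
grasp_force: 0.0
```

Emit:
step_arm(
  targets=[
    [[0,0,0.75,0,0,0,1],[-0.55,0.3,0,0,0,0.3,1],[-0.55,0.3,0,0,0,0,1],[-0.55,0.3,0,0,0,0,1],[-0.55,0.3,0,0,0,0,1]],
  ],
)

```text
t: 19.45
ee_pos: [447.1, 56.4, 343.6]
orientation: [2.359, 2.075, 0.001]
ft_force: [0.3, -0.3, -0.5]
width: 88.3
grasp_force: 0.0
```

Emit:
step_arm(
  targets=[
    [[-0.55,0.31,0,0,0,0,1],[0,0,-0.4,0,0,0,1],[0,0,-0.4,0,0,0,1],[0,0,0,0,0,0,1],[0,0,0,0,0,0,1]],
  ],
)

```text
t: 20.08
ee_pos: [420.9, 71.3, 303.9]
orientation: [2.359, 2.074, 0.001]
ft_force: [0.1, -0.1, 0.6]
width: 87.8
grasp_force: 0.0
```

```bash
python3 - <<'E'
from h import *
for n in('wrist','scene','top'):snap(n,n[0]+'6')
o=readout.get_obs();print(o['t'],o['ee_pos'],o['orientation'],o['width'],o['ft_force'],o['qpos'])
a=cv2.resize(cv2.imread('pics/w6.png'),(480,360));b=cv2.resize(cv2.imread('pics/s6.png')[170:260,270:350],None,fx=4,fy=4,interpolation=2)
cv2.imwrite('pics/c6.png',np.hstack([a,b]))
print(proj('w6',[441,68,36]),proj('w6',[445,98,18]),proj('w6',[437,38,18]))
E
```

```text
20.225 [420.92193353  71.23712239 304.13018333] [2.35888452e+00 2.07383920e+00 1.75234676e-03] 87.86741114535697 [ 0.19399358 -0.00462093  0.39540711] [1.39767584e-01 3.04198093e-01 2.12594188e+00 3.07940206e-05
 7.10130650e-01 2.68176972e-01]
[351.8014872 247.8218852] [350.95949796 198.20626741] [348.71913661 279.27431054]
```

View pics/c6.png

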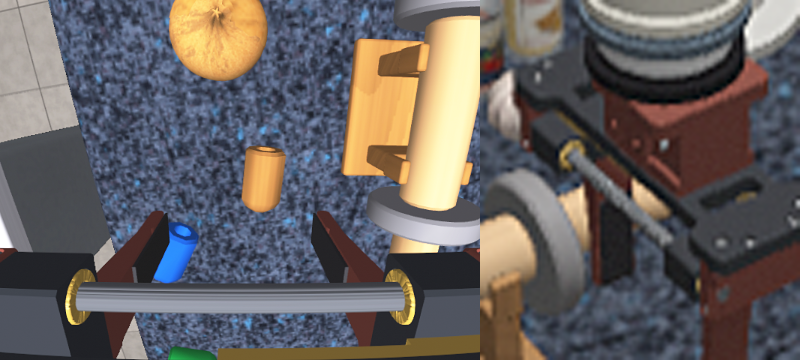

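```bash
python3 - <<'E'
from h import *
g=cv2.imread('pics/w6.png');h=cv2.cvtColor(g,cv2.COLOR_BGR2HSV)
m=(h[...,0]<25)&(h[...,1]>60)&(h[...,2]>90);m[:,:300]=0;m[:,400:]=0;m[:180]=0;m[300:]=0
ys=np.where(m.any(1))[0];print(ys.min(),ys.max());P=[]
for v in(210,225,240,255,268):
    x=np.where(m[v])[0];a=at('w6',x.min()-.5,v,25);b=at('w6',x.max()+.5,v,25);P.append((a+b)/2);print(v,x.min(),x.max(),np.round(P[-1],1),round(np.linalg.norm(a-b),1))
d=P[-1]-P[0];print(np.degrees(np.arctan2(d[1],d[0])))
for c in((441,68),(440,71)):
  u=np.array([-.122,-.992,0])
  print(c,[proj('w6',np.array([*c,z])+s*u)[1].round(1) for s in(-30,30) for z in(0,18,36)])
print('onion scene+top',tri('s0' if 0 else 'scene0',(271,314),'top0',(245,261)))
for px in((217,80),(217,0),(267,30)): print(np.round(at('w6',px[0]/.75,px[1]/.75,35)))
E
```

```text
194 283
210 327 380 [445.5  91.1  25. ] 36.8
225 325 378 [443.   80.8  25. ] 37.2
240 324 376 [440.9  70.2  25. ] 36.9
255 323 374 [438.6  59.3  25. ] 36.6
268 324 372 [437.2  49.6  25. ] 34.9
-101.24433305391219
(441, 68) [np.float64(194.0), np.float64(198.6), np.float64(203.9), np.float64(270.0), np.float64(278.9), np.float64(288.9)]
(440, 71) [np.float64(190.2), np.float64(194.5), np.float64(199.5), np.float64(266.6), np.float64(275.3), np.float64(285.2)]
onion scene+top [418.87651987 199.64278221  32.42060503]
[413. 163.  35.]
[421. 221.  35.]
[457. 195.  35.]
```

Cap centre is about (440.5,68.5), yaw about -101; the onion is clear (y≥163). Descending off centre and closing.

Emit:
step_arm(
  targets=[
    [[0,0.02,-0.59,0,0,-0.8,1],[0,0,-0.59,0,0,0,1],[0,0,-0.59,0,0,0,1],[0,0,-0.39,0,0,0,1],[0,0,-0.2,0,0,0,1]],
  ],
)

```text
t: 20.85
ee_pos: [420.7, 72.2, 184.9]
orientation: [-2.416, -2.007, 0.001]
ft_force: [-0.1, -0.4, 0.2]
width: 87.3
grasp_force: 0.0
```

Emit:
step_arm(
  targets=[
    [[0,0,0,0,0,0,1],[0,0,0,0,0,0,0.85],[0,0,0,0,0,0,0.7],[0,0,0,0,0,0,0.55],[0,0,0,0,0,0,0.45]],
  ],
)

```text
t: 21.48
ee_pos: [420.7, 72.2, 185.7]
orientation: [2.416, 2.008, 0.001]
ft_force: [0.2, -0.4, 0.6]
width: 51.4
grasp_force: 0.2
```

Emit:
step_arm(
  targets=[
    [[0,0,0,0,0,0,0],[0,0,0,0,0,0,0],[0,0,0,0,0,0,0],[0,0,0,0,0,0,0],[0,0,0,0,0,0,0]],
  ],
)

```text
t: 22.1
ee_pos: [420.6, 72.2, 185.5]
orientation: [2.416, 2.008, 0.0]
ft_force: [-0.1, 0.1, 2.5]
width: 35.8
grasp_force: 30.0
```

Cap gripped, width 35.8. Carrying it out past the tip.

Emit:
step_arm(
  targets=[
    [[0,0,0.57,0,0,0,0],[0,0,0.58,0,0,0,0],[0,-0.8,0,0,0,0.3,0],[0,-0.85,0,0,0,0.3,0],[0,-0.85,0,0,0,0,0]],
  ],
)

```text
t: 22.72
ee_pos: [420.4, -53.9, 243.0]
orientation: [-2.373, -2.059, 0.0]
ft_force: [0.8, 0.2, -0.4]
width: 36.0
grasp_force: 30.0
```

Emit:
step_arm(
  targets=[
    [[0,-0.85,0,0,0,0,0],[0.5,-0.83,0,0,0,0,0],[0.9,0,0,0,0,0,0],[0.93,0,0,0,0,0,0],[0,0,0,0,0,0,0]],
  ],
)

```text
t: 23.35
ee_pos: [539.7, -137.1, 243.0]
orientation: [2.371, 2.057, 0.003]
ft_force: [-0.9, -0.5, -0.5]
width: 35.7
grasp_force: 30.0
```

Emit:
step_arm(
  targets=[
    [[0,0,0,0,0,0,0],[0,0,0,0,0,0,0],[0,0,0,0,0,0,0],[0,0,0,0,0,0,0],[0,0,0,0,0,0,0]],
  ],
)

```text
t: 23.98
ee_pos: [536.9, -136.8, 243.1]
orientation: [2.374, 2.058, -0.0]
ft_force: [-0.3, 0.0, -0.4]
width: 36.0
grasp_force: 30.0
```

```bash
python3 - <<'E'
from h import *
for n in('wrist','scene','top'):snap(n,n[0]+'7')
o=readout.get_obs();print(o['t'],o['ee_pos'],o['orientation'],o['width'],o['ft_force'])
a=cv2.imread('pics/w7.png')[60:420,150:510];b=cv2.resize(cv2.imread('pics/s7.png')[170:260,270:380],None,fx=4,fy=4,interpolation=2)
cv2.imwrite('pics/c7.png',np.hstack([a,b]))
for n in('w7','s7'):print(proj(n,[545.6,-77.3,75]),proj(n,o['ee_pos']-[0,0,168]+30*np.array([.137,.99,0])),proj(n,[563.3,51.5,75]))
g=cv2.imread('pics/w7.png');h=cv2.cvtColor(g,cv2.COLOR_BGR2HSV)
wood=(h[...,0]<25)&(h[...,1]>60)&(h[...,2]>80);wh=(h[...,1]<40)&(h[...,2]>150)
def line(m,vs,lo,hi,z):
    P=[]
    for v in vs:
        x=np.where(m[v,lo:hi])[0]+lo
        if len(x)<5: continue
        a=at('w7',x.min()-.5,v,z);b=at('w7',x.max()+.5,v,z);P.append((a+b)/2);print(v,x.min(),x.max(),np.round(P[-1],1),round(np.linalg.norm(a-b),1))
    d=P[0]-P[-1];print(np.degrees(np.arctan2(-d[1],-d[0])))
line(wh,range(70,160,15),290,360,75)
line(wood,range(240,371,15),255,395,82)
E
```

```text
24.125 [ 537.07412509 -136.81280615  243.01684212] [2.37369610e+00 2.05784112e+00 4.81502819e-05] 35.84191390376838 [ 0.19902923 -0.26701154 -0.4496113 ]
[323.02207447 176.91405376] [322.50953196 252.04836968] [ 321.23214257 -228.35712558]
[327.57693726 211.17170215] [338.0939351  206.61169035] [280.30302317 232.14578981]
100 302 344 [549.5 -49.7  75. ] 15.6
115 302 343 [548.6 -54.9  75. ] 15.3
130 302 343 [547.8 -60.1  75. ] 15.5
145 302 343 [547.1 -65.5  75. ] 15.6
-98.71437562096456
255 278 361 [ 540.2 -105.8   82. ] 32.3
270 273 366 [ 539.3 -111.9   82. ] 36.6
285 273 366 [ 538.4 -118.2   82. ] 37.0
300 274 368 [ 538.  -124.7   82. ] 37.9
315 275 364 [ 536.5 -131.2   82. ] 36.4
330 276 364 [ 535.7 -138.    82. ] 36.5
345 276 363 [ 534.5 -145.    82. ] 36.6
360 277 384 [ 538.1 -152.9   82. ] 45.6
-92.51473056842977
```

View pics/c7.png

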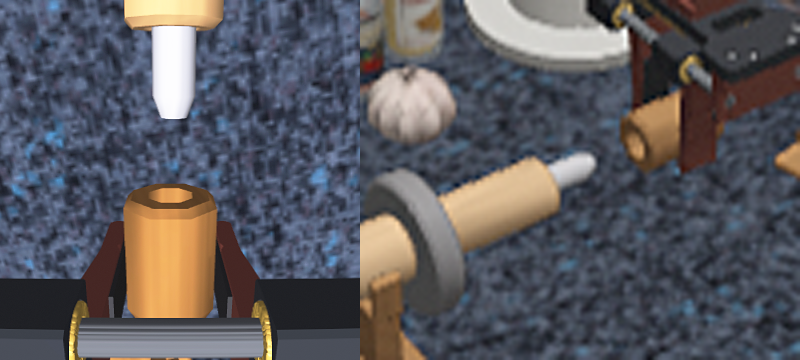

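The handle is snug against the ring. The cap mouth is about 1 mm off laterally, so I'll correct that and insert.

Emit:
step_arm(
  targets=[
    [[0.022,0,0.01,0,0,0,0],[0,0,0,0,0,0,0],[0.056,0.396,0,0,0,0,0],[0.021,0.15,0,0,0,0,0],[0.021,0.15,0,0,0,0,0]],
  ],
)

```text
t: 24.75
ee_pos: [543.2, -100.9, 243.4]
orientation: [-2.373, -2.059, 0.0]
ft_force: [0.4, 0.9, -0.4]
width: 36.3
grasp_force: 30.0
```

Emit:
step_arm(
  targets=[
    [[0.014,0.1,0,0,0,0,0],[0.014,0.1,0,0,0,0,0],[0,0,0,0,0,0,0],[0,0,0,0,0,0,0],[0,0,0,0,0,0,0]],
  ],
)

```text
t: 25.38
ee_pos: [544.5, -92.2, 243.5]
orientation: [2.374, 2.058, -0.0]
ft_force: [0.9, -0.5, -0.4]
width: 35.8
grasp_force: 30.0
```

No contact force, with about 15 mm inserted. Continuing.

Emit:
step_arm(
  targets=[
    [[0.021,0.15,0,0,0,0,0],[0.014,0.1,0,0,0,0,0],[0,0,0,0,0,0,0],[0,0,0,0,0,0,0],[0,0,0,0,0,0,0]],
  ],
)

```text
t: 26.0
ee_pos: [546.2, -79.6, 243.5]
orientation: [2.374, 2.058, 0.0]
ft_force: [0.4, 0.3, 0.4]
width: 35.6
grasp_force: 30.0
```

Emit:
step_arm(
  targets=[
    [[0.004,0.03,0,0,0,0,0],[0.004,0.03,0,0,0,0,0],[0,0,0,0,0,0,0],[0,0,0,0,0,0,0],[0,0,0,0,0,0,0]],
  ],
)

```text
t: 26.62
ee_pos: [546.6, -76.5, 243.5]
orientation: [-2.374, -2.058, 0.0]
ft_force: [-0.3, -0.2, -0.5]
width: 35.9
grasp_force: 30.0
```

Emit:
step_arm(
  targets=[
    [[0.004,0.03,0,0,0,0,0],[0.003,0.02,0,0,0,0,0],[0,0.02,0,0,0,0,0],[0,0,0,0,0,0,0],[0,0,0,0,0,0,0]],
  ],
)

```text
t: 27.25
ee_pos: [547.0, -74.1, 243.5]
orientation: [2.372, 2.058, -0.002]
ft_force: [-0.4, -10.5, -0.1]
width: 35.9
grasp_force: 30.0
```

Emit:
step_arm(
  targets=[
    [[0,0.03,0,0,0,0,0],[0,0,0,0,0,0,0],[0,0,0,0,0,0,0],[0,-0.05,0,0,0,0,0],[0,0,0,0,0,0,0.15]],
  ],
)

```text
t: 27.88
ee_pos: [547.0, -74.4, 243.5]
orientation: [2.373, 2.058, -0.001]
ft_force: [-0.8, -6.7, -0.6]
width: 35.7
grasp_force: 30.0
```

Emit:
step_arm(
  targets=[
    [[0,0,0,0,0,0,0.6],[0,0,0,0,0,0,0.6],[0,0,0,0,0,0,0.6],[0,0,0.6,0,0,0,0.6],[0,0,0.8,0,0,0,0.6]],
  ],
)

```text
t: 28.5
ee_pos: [546.6, -73.7, 313.3]
orientation: [-2.372, -2.057, 0.003]
ft_force: [0.4, -0.1, 0.6]
width: 52.5
grasp_force: 0.0
```

Emit:
step_arm(
  targets=[
    [[0,-0.5,0.8,0,0,0,0.6],[0,-0.8,0,0,0,0,0.6],[0,-0.8,0,0,0,0,0.6],[0,0,0,0,0,0,0.6],[0,0,0,0,0,0,0.6]],
  ],
)

```text
t: 29.12
ee_pos: [546.8, -178.6, 353.2]
orientation: [-2.374, -2.057, 0.0]
ft_force: [-1.0, 0.4, -0.4]
width: 52.3
grasp_force: 0.0
```

```bash
python3 - <<'E'
from h import *
for n in('scene','top','wrist'):snap(n,n[0]+'8')
a=cv2.resize(cv2.imread('pics/s8.png')[160:270,220:350],None,fx=4,fy=4,interpolation=2)
cv2.imwrite('pics/c8.png',a)
r=np.array([563.3,52.5,73]);d=np.array([-.14,-.99,0])
print([(k,((proj('s8',r+d*k)-[220,160])*4).round()) for k in(0,18,98,158)])
print(readout.get_obs()['ft_force'])
E
```

```text
[(0, array([240., 292.])), (18, array([267., 280.])), (98, array([384., 229.])), (158, array([468., 191.]))]
[-1.13890022 -0.62190013 -0.08176754]
```

View pics/c8.png

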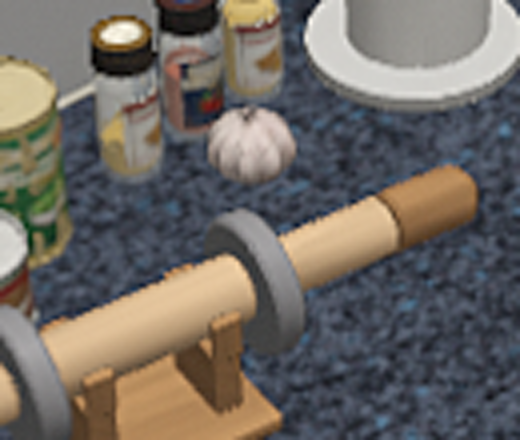

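The ring (around (250,280) in the crop), handle and cap (joint at about (390,222), end at about (475,195)) are snug and in line, with no gaps, and the gripper is clear.

```bash
python3 -c "
from workcell import ctrl
print(ctrl.close_job())"
```

```text
the job is handed in; nothing more can be done
None
```

The rolling pin is finished and handed in: large ring, handle and end cap (mouth towards the handle) sit snug on the spindle in the last picture, and I left the smaller ring in its rack. The hand-in returned no verdict.

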